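Return the adapter plate to the changeover rack

TASK

Take the metal adapter plate out of the small steel stand and slide it down on edge into the one free slot of the four-slot rack, holding it until it is all the way down on the slot's floor instead of dropping it in. Leave it released, upright and at rest. Leave the three plates already in the rack, and the other things on the bench, where they are.

Things in the scene. Friction and masses are not known exactly. Their poses are not given: they have to be found in the camera images.
- plate: Bare aluminium plate, 120 mm long (own x), 10 mm thick (own y), 100 mm high (own z), with dark bores drawn on both faces; 0.32 kg nominal. Origin: middle of its bottom edge face. At the start it stands upright in the stand, its bottom 12 mm above the table, its top edge at 112 mm; take it by its top edge, fingers on the two large faces. Either way round will do in the rack.
- free_slot: The rack's one empty slot: origin at the centre of its floor (12 mm above the table), x along the slot, y across, z up. 13 mm wide between two pairs of black guides with rounded tops (6 mm thick, 30 mm long, 45 mm high above the slot floor, centred 42 mm either side of the middle). Low end rails (tops 26 mm above the table) leave 128 mm of length.
- rack: Fixed grey rack, 156 mm (x, along the slots) by 210 mm (y), base 12 mm thick, four parallel slots 50 mm apart at y = -75, -25, 25 and 75 mm; guide tops 57 mm above the table. Three slots hold plates that stand up to 112 mm above the table. Origin: centre of its underside.
- stand: Fixed steel stand, 150 mm (x) by 70 mm (y), base 12 mm thick, with one slot along x, 14 mm wide and 25 mm deep between round-topped guides (tops 37 mm above the table), in which the plate to be moved stands. Origin: centre of its underside. The rack and the stand may be either side of the robot.
- stored1: Bare aluminium plate, 120 mm long (own x), 10 mm thick (own y), 100 mm high (own z), with dark bores drawn on both faces; 0.32 kg nominal. Origin: middle of its bottom edge face. Already stored upright in the rack; stays there.
- stored2: Bare aluminium plate, 120 mm long (own x), 10 mm thick (own y), 100 mm high (own z), with dark bores drawn on both faces; 0.32 kg nominal. Origin: middle of its bottom edge face. Already stored upright in the rack; stays there.
- stored3: Bare aluminium plate, 120 mm long (own x), 10 mm thick (own y), 100 mm high (own z), with dark bores drawn on both faces; 0.32 kg nominal. Origin: middle of its bottom edge face. Already stored upright in the rack; stays there.
- hub: Loose dark steel hub, 58 mm across, 60 mm high, standing between rack and stand, near the robot; stays. Origin: centre of its underside.
- driver: Loose screwdriver about 160 mm long, lying along x between rack and stand; stays.
- oil: Loose white bottle, 56 mm across, 150 mm high, at the back; stays. Origin: centre of its underside.
- clutch_ring: Loose dark steel ring, 90 mm across, 22 mm high, at the back; stays. Origin: centre of its underside.
- tray: Loose black tray of screws, 160 x 110 x 45 mm, far left; stays. Origin: centre of its underside.
- scanner: Loose black hand scanner in its cradle, 160 mm high, far right; stays. Origin: centre of its underside.
There are look-alikes about, which are no part of the job. What is shaped like the plate but pink or purple is not meant. Leave any brown look-alike of the stored3 alone.

How it is judged (in metres and radians):
On the way:
1. the plate is still held by the fingers when it is down in the free slot (within 6 mm of the slot's floor) (horizontal distance between plate and free_slot below 0.008 m and z of plate in the frame of free_slot below 0.006 m and angle between the x axis of plate and the x axis of free_slot, either way round below 0.08 rad and contact force between plate and the fingers above 1 N), for 0.1 s.
At the end, for the whole second after the job is handed in: Plate in the free slot: origin within 8 mm of the slot centre, under 6 mm above its floor, along it within 0.08 rad, upright within 0.1 rad, under 0.02 m/s; stored plates within 15 mm of their start, upright within 0.12 rad; other loose things within 30 mm (horizontal distance between plate and free_slot below 0.008 m and z of plate in the frame of free_slot below 0.006 m and angle between the x axis of plate and the x axis of free_slot, either way round below 0.08 rad and angle between plate's own z axis and vertical below 0.1 rad and linear speed of plate below 0.02 m/s and distance of each of stored1, stored2, stored3 from where it was at the start of the episode below 0.015 m and angle between each of stored1, stored2, stored3's own z axis and vertical below 0.12 rad and distance of each of hub, driver, oil, clutch_ring, tray, scanner from where it was at the start of the episode below 0.03 m); the robot touches nothing.
It fails at once if a stored plate is moved by more than 20 mm (distance of any of stored1, stored2, stored3 from where it was at the start of the episode above 0.02 m).
It fails at once if another loose thing on the bench is moved by more than 30 mm (distance of any of hub, driver, oil, clutch_ring, tray, scanner from where it was at the start of the episode above 0.03 m).
It also fails if it takes over 48 s, if anything falls off the work surface, if the arm or the gripper's body presses on something with over 40 N, if the wrist force passes 120 N, or if a joint passes its speed limit or range.

ROBOT

A 6-joint arm with a two-finger parallel gripper is mounted at the origin on the work surface. World frame = base frame: x ahead of the robot, y to its left, z up, the work surface at z = 0. Lengths are in mm, angles in degrees, forces in N, time in s.
With the tool pointing down it reaches from about 350 to 850 mm from the base axis. Payload 8.1 kg.
Tool frame: the origin (TCP) lies midway between the tips of the shut fingers; the grasp point (between the pads) lies 19 mm behind it (r.pinch_z is the distance from the TCP to the grasp point, in mm); z points along the fingers, y is the line along which they close (so a half turn about z gives the same grasp; the last joint's range is limited). The gripper opens to 85 mm and grips with 20 to 120 N. Pads are 22 mm wide; open, the fingers measure 114 mm over their backs; the gripper's body (76 mm by 85 mm) begins 54 mm behind the grasp point. The pads swing forward as they close: fully open they stand 13 mm farther back than shut.
Start: joints at [-78.002, 7.471, 85.268, -0, 87.261, -4.893], TCP at [174.349, -574.115, 231.292] pointing down, gripper open.
Joint ranges: [-169.43, 169.43], [-51.17, 129.36], [1.28, 143.12], [-76.62, 256.62], [0, 156.53], [-152.29, 152.29]. Speed limits (degrees/s): [136.94, 136.94, 159.86, 180, 180, 180].

INTERFACE

Orientations are given as [roll, pitch, yaw] about the fixed x, y, z axes, in that order (R = Rz(yaw) Ry(pitch) Rx(roll)).
In Python, from bench import r gives the robot as it stands.
- The arm moves only by the shell command python3 -m jog 'ROWS' [OPENING] [FORCE]. ROWS is JSON, one flat list of numbers, 6 for each row, row after row: the shift along the tool's x, y, z in m, then the turn, a rotation vector about the tool's x, y, z in rad. A call has 1 to 8 rows; each row is the pose to reach, as a shift and turn from the pose commanded when the call began, along the tool's axes at that moment; what a row does not reach only later rows make up. A row lasts 1/8 s, in which the tool goes at most 62.5 mm and 10.7 degrees, less where a joint would pass 70% of its speed; a pose out of reach is approached as far as the arm can. A call with a gripper value outside its range is refused whole. OPENING is the opening, from -1 (shut) to 1 (fully open), set as the call begins (- or left out, the last holds). The fingers move at their own pace and stop on an object; FORCE is the grip in N (left out, the last holds). Time passes only in rows, so rows that repeat a pose let the fingers close. It gives the time, the measured TCP pose, the force, the opening and the grip force at its end, in the units of the state.
- r.sense(): the state, without advancing time (a new reading comes with each control period).
- r.snapshot(name): name is "scene" or "top" or "wrist"; returns a dict with "pixels" (384x512x3 uint8, red, green, blue), "range_z" (384x512 float32, mm along the optical axis (not along the pixel's ray), 0 where there is no reading), "K" (3x3 intrinsics, pixels), "rvec" (rotation vector, rad) and "tvec" (3), from world to camera coordinates, as OpenCV has them. Camera axes: x right, y down, z forward; pixel columns grow to the right and rows downward; lengths in mm; the calibration is good to about 2 mm. A picture is of the moment at which its call begins.
- r.hand_in(): hands the job in; it is judged then, once.
Trained networks look in a picture, given as the dict that the camera call returned (one of the last four; its "shot" number tells which), for a name from the list of things; names that differ only in an ending like _2 or _b are one class to them, and where a whole thing is asked for, a point or a joint stands for the part that bears it (a point fixed in the world has none). Each returns a list of dicts, best first, with "score" (0 to 1); they miss things now and then, are a little off and sometimes report something else, mostly with a low value. They report only what shows in the picture. A call takes as long as a camera call. They do not tell look-alikes from the thing itself.
- r.look_for(picture, target): "bbox" ([left, top, right, bottom] in pixels, round what is visible of it).
- r.outline_of(picture, target): "region" (384x512 bool, what is visible of it) and "bbox" ([left, top, right, bottom] in pixels, round what is visible of it).
The state is a dict: "time": time; "joint_pos": joint angles; "qd": joint speeds; "joint_efforts": joint torques, N m; "tool_pos": TCP position; "tcp_rot": TCP orientation; "ft_force": force on the tool from outside, world axes, zero at the start; "wrist_torque": the same for the moment, N m; "finger_gap": finger opening in mm; "grip_force": force on a finger pad.
Only numpy, scipy, OpenCV 4.12 (cv2) and the standard library are available. Lean on these libraries where they do the work, as an engineer would, in place of code of your own. Each camera call takes 0.05 s, during which the arm holds its last target. There are 200 camera calls.

## Working session

There is one attempt and no reset: what is moved stays moved. The work goes in short steps, Python scripts to look and compute and a shell command to move; the robot and the scene stay as the last step left them, time stands still between calls to the robot, and variables do not carry over. Pictures are saved under pics/ and viewed, at most 10 in all, crops included, and the job is handed in when it is done.

```bash
ls; mkdir -p pics; cat > h.py <<'E'
import numpy as np,cv2
from bench import r
def cloud(s):
    K=np.array(s["K"]);z=s["range_z"];v,u=np.mgrid[:384,:512]
    P=np.stack([(u-K[0,2])/K[0,0]*z,(v-K[1,2])/K[1,1]*z,z],-1)
    R=cv2.Rodrigues(np.array(s["rvec"],float))[0]
    W=(P-np.array(s["tvec"]).ravel())@R
    W[z==0]=np.nan
    return W
def save(s,n,box=None,k=1):
    p=s["pixels"][...,::-1]
    if box: p=p[box[1]:box[3],box[0]:box[2]]
    cv2.imwrite("pics/"+n,cv2.resize(p,None,fx=k,fy=k))
E
python3 - <<'E'
from h import *
a=r.snapshot("top");b=r.snapshot("scene")
np.save("top.npy",cloud(a));
img=np.vstack([a["pixels"],b["pixels"]])[...,::-1]
cv2.imwrite("pics/a.png",cv2.resize(np.ascontiguousarray(a["pixels"][...,::-1]),(768,576)))
cv2.imwrite("pics/b.png",cv2.resize(np.ascontiguousarray(b["pixels"][...,::-1]),(768,576)))
for n,s in(("top",a),("scene",b)):
  W=cloud(s)
  for t in("plate","rack","stand","stored1","free_slot"):
    for d in r.outline_of(s,t)[:5]:
      print(n,t,round(d["score"],2),d["bbox"],np.round(np.nanmedian(W[d["region"]],0)))
print(r.sense())
E
```

```text
pics
top plate 0.91 [332.5, 235.6, 370.7, 266.3] [ 367. -290.   78.]
top plate 0.85 [349.6, 163.7, 369.9, 203.8] [ 580. -323.   73.]
top plate 0.72 [313.3, 183.1, 321.4, 228.0] [ 514. -191.   92.]
top rack 0.72 [143.9, 175.5, 211.4, 225.0] [538. 205.  16.]
top rack 0.49 [174.9, 176.4, 187.9, 217.6] [546. 213.  90.]
top stand 0.86 [301.5, 185.1, 326.3, 230.3] [ 505. -185.   12.]
top stored1 0.89 [146.1, 245.6, 171.7, 279.4] [352. 284.  75.]
top stored1 0.83 [142.2, 176.1, 157.3, 216.1] [555. 313.  91.]
top stored1 0.81 [174.9, 180.3, 189.2, 216.2] [552. 214.  92.]
top stored1 0.61 [158.6, 175.4, 170.6, 220.3] [546. 263.  93.]
top free_slot 0.56 [201.6, 198.5, 202.7, 201.0] [549. 168.  15.]
top free_slot 0.31 [145.2, 174.4, 157.5, 214.5] [546. 313.  95.]
scene plate 0.83 [184.5, 176.7, 207.3, 223.5] [ 526. -202.   77.]
scene plate 0.74 [129.6, 178.4, 168.9, 200.7] [ 374. -296.   56.]
scene plate 0.58 [152.5, 220.9, 192.0, 249.7] [ 591. -329.   58.]
scene rack 0.91 [267.4, 144.8, 335.6, 185.3] [593. 186.  22.]
scene stand 0.88 [176.6, 196.2, 216.9, 230.8] [ 551. -211.   11.]
scene store
[... 237 characters left out ...]
180.  21.]
{'time': 0.6, 'joint_pos': array([-7.80018746e+01,  7.47165559e+00,  8.52648569e+01,  3.80005527e-04,
        8.72625228e+01, -4.89089656e+00]), 'qd': array([-0.02804923, -0.02115569, -0.01424989,  0.03435604, -0.0499727 ,
       -0.10778045]), 'joint_efforts': array([-7.48338825e-04, -5.68957043e+01, -5.00594652e+01, -1.17570593e-05,
        1.70792104e-03, -8.51407179e-06]), 'tool_pos': array([ 174.36064262, -574.12638214,  231.31535776]), 'tcp_rot': array([ 1.79999006e+02, -2.95940458e-04,  1.68890039e+01]), 'ft_force': array([-0.09992031,  0.18477099,  0.55288926]), 'wrist_torque': array([0.02730648, 0.04028036, 0.028652  ]), 'grip_force': 0.0, 'finger_gap': 85.93696698745097}
```

View pics/a.png

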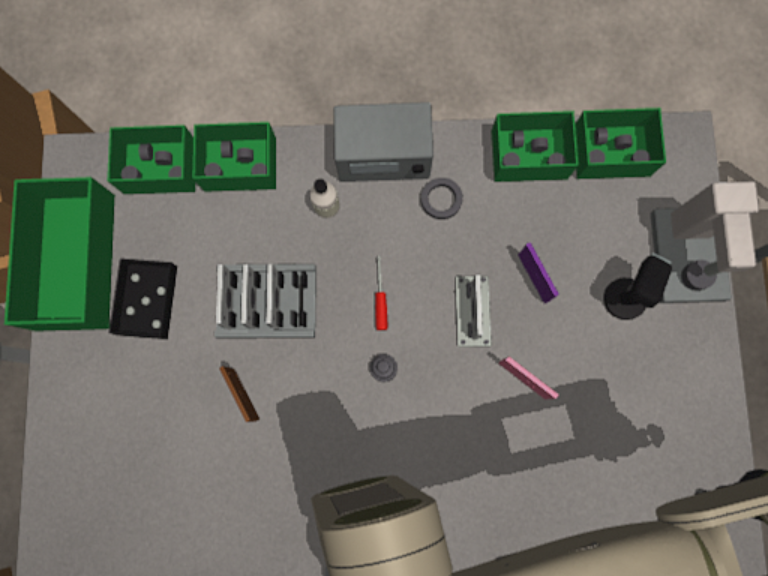

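View pics/b.png

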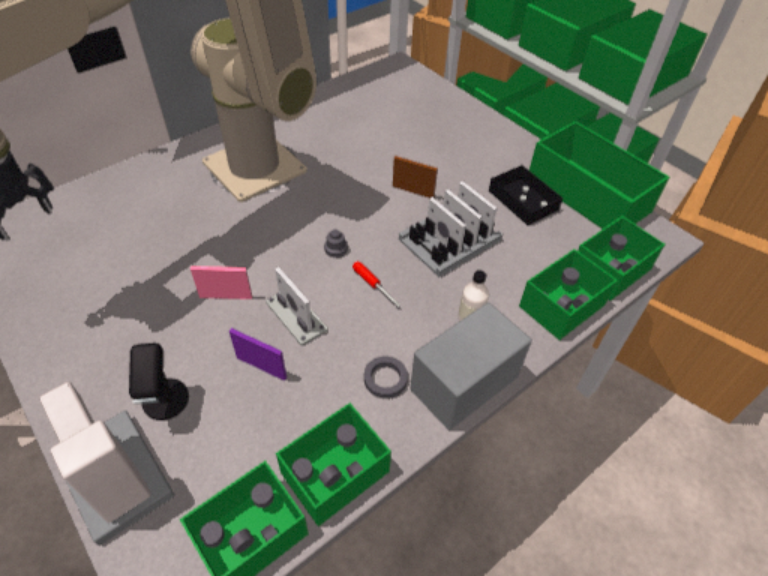

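The top view shows the bare plate in the stand at about (475,305) of the zoomed picture. The rack is at (265,300) with three plates, and its rightmost slot, at (302,300), is free. The pink and purple look-alikes stand near the stand, the brown one at (238,393).

```bash
python3 - <<'E'
from h import *
W=np.load("top.npy").reshape(-1,3)
def rect(x0,x1,y0,y1,z0,z1,n):
    m=(W[:,0]>x0)&(W[:,0]<x1)&(W[:,1]>y0)&(W[:,1]<y1)&(W[:,2]>z0)&(W[:,2]<z1)
    p=W[m]; print(n,m.sum(),cv2.minAreaRect(p[:,:2].astype(np.float32)),p.mean(0).round(1))
rect(420,640,-240,-140,100,125,"plate top")
rect(420,640,-260,-120,6,20,"stand base")
rect(420,660,90,350,6,20,"rack base")
rect(420,640,290,350,100,125,"s a"); rect(420,640,238,288,100,125,"s b"); rect(420,640,190,238,100,125,"s c")
rect(420,640,130,188,45,65,"guides")
E
```

```text
plate top 152 ((511.60809326171875, -195.68914794921875), (11.007747650146484, 116.199462890625), 89.58030700683594) [ 511.3 -195.1  111.3]
stand base 765 ((531.4290771484375, -190.47634887695312), (135.99478149414062, 215.4531707763672), 89.0297622680664) [ 511.5 -192.1   11.9]
rack base 1379 ((540.4142456054688, 219.06092834472656), (255.86746215820312, 237.6384735107422), 89.5488052368164) [541.  212.8  12.4]
s a 169 ((547.760498046875, 316.98828125), (11.374300956726074, 118.458251953125), 89.30648040771484) [546.6 316.2 110.9]
s b 163 ((547.6241455078125, 266.7960205078125), (11.049184799194336, 119.0639419555664), 88.64611053466797) [546.8 266.2 110.8]
s c 160 ((546.8243408203125, 216.93222045898438), (11.20382308959961, 120.53894805908203), 88.28284454345703) [545.7 216.5 111.2]
guides 88 ((544.8501586914062, 166.99989318847656), (25.251859664916992, 113.17225646972656), 88.04402923583984) [544.5 167.1  55.5]
```

```bash
python3 -m jog '[0.06,-0.037,0,0,0,0.04, 0.115,-0.07,0,0,0,0.08, 0.17,-0.104,0,0,0,0.12, 0.225,-0.137,0,0,0,0.16, 0.28,-0.171,0,0,0,0.2, 0.335,-0.204,0,0,0,0.24, 0.39,-0.238,0,0,0,0.28, 0.4326,-0.2641,0,0,0,0.295]' 1 40
python3 -m jog '[0,0,0,0,0,0, 0,0,0,0,0,0, 0,0,0,0,0,0]'
cat > m.py <<'E'
from h import *
import sys
s=r.snapshot("wrist");W=cloud(s);save(s,sys.argv[1],None,1.5)
P=W.reshape(-1,3);P=P[np.isfinite(P).all(1)]
def rect(x0,x1,y0,y1,z0,z1,n):
    m=(P[:,0]>x0)&(P[:,0]<x1)&(P[:,1]>y0)&(P[:,1]<y1)&(P[:,2]>z0)&(P[:,2]<z1)
    if m.sum()>9: print(n,m.sum(),cv2.minAreaRect(P[m][:,:2].astype(np.float32)),P[m].mean(0).round(1),np.percentile(P[m][:,1],[2,98]).round(1))
if sys.argv[2]=="p":
    rect(420,640,-225,-165,103,120,"plate top")
    rect(420,640,-215,-175,85,107,"plate sides")
    rect(420,640,-240,-150,30,40,"stand guides")
else:
    for n,a,b in(("a",290,350),("b",238,288),("c",190,238)): rect(420,640,a,b,103,120,n)
    rect(420,660,130,190,47,65,"guides")
    rect(500,545,166-25,166,47,65,"g1");rect(500,545,166,190,47,65,"g2")
    for y0 in range(150,186,3): 
        m=(abs(P[:,1]-y0)<1.5)&(P[:,0]>580)&(P[:,0]<604)&(P[:,2]<70)
        m2=(abs(P[:,1]-y0)<1.5)&(P[:,0]>490)&(P[:,0]<519)&(P[:,2]<70)
        print(y0,np.round(np.median(P[m][:,2]),0),np.round(np.median(P[m2][:,2]),0),end="; ")
st=r.sense();print(st["time"],st["tool_pos"],st["tcp_rot"])
E
python3 m.py c.png p
```

```text
time: 1.6
tool_pos: [508.2, -199.2, 231.7]
tcp_rot: [180.0, -0.0, -0.1]
ft_force: [0.2, -0.7, -0.3]
finger_gap: 85.1
grip_force: 0.0
time: 1.98
tool_pos: [506.3, -201.9, 231.3]
tcp_rot: [180.0, 0.0, -0.1]
ft_force: [-0.3, 0.6, -0.6]
finger_gap: 85.7
grip_force: 0.0
plate top 1848 ((513.2027587890625, -199.31253051757812), (9.849446296691895, 119.6144027709961), 89.43357849121094) [ 517.6 -199.2  112.1] [-204.  -194.2]
plate sides 22 ((565.1539916992188, -203.8258056640625), (20.774526596069336, 7.223081111907959), 25.038543701171875) [ 566.6 -202.5   92.9] [-204.9 -196.5]
stand guides 686 ((514.37109375, -199.23468017578125), (25.761308670043945, 114.32233428955078), 89.57915496826172) [ 520.5 -199.3   36.4] [-212.2 -186.6]
2.025 [ 506.29888975 -202.05583164  231.3598397 ] [ 1.79985335e+02  4.02481395e-03 -1.24947640e-01]
```

View pics/c.png

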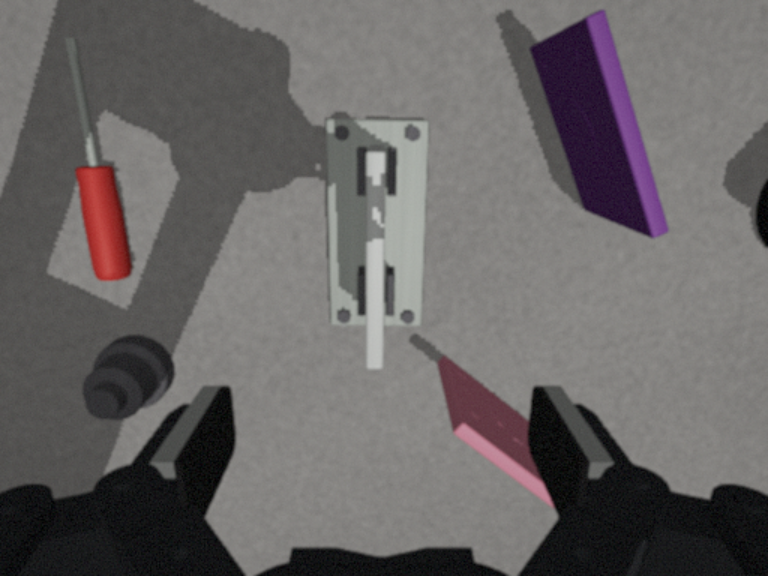

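The wrist view shows the plate's top edge at x≈375 (zoomed), between the fingers (233 and 531) and slightly left of their middle. The stand's guides lie evenly about it.

```bash
python3 -m jog '[0.007,-0.0035,0.03,0,0,0.008, 0.007,-0.0035,0.06,0,0,0.008, 0.007,-0.0035,0.06,0,0,0.008, 0.007,-0.0035,0.06,0,0,0.008, 0.007,-0.0035,0.06,0,0,0.008]' >/dev/null
python3 m.py d.png p
```

```text
plate top 2732 ((513.134521484375, -199.14710998535156), (10.031754493713379, 119.88470458984375), 89.33226776123047) [ 519.3 -199.2  112.1] [-203.9 -194.3]
plate sides 44 ((572.8501586914062, -199.85107421875), (9.0938138961792, 0.44738128781318665), 89.24895477294922) [ 572.9 -199.7   95.2] [-204.3 -195.4]
stand guides 1005 ((515.2073364257812, -199.2407684326172), (26.027904510498047, 115.8208999633789), 89.37100219726562) [ 521.2 -198.8   36.4] [-212.2 -186.1]
2.7 [ 514.77357358 -197.99314626  173.05663478] [ 1.79933392e+02 -1.38195173e-01 -4.92602083e-01]
```

View pics/d.png

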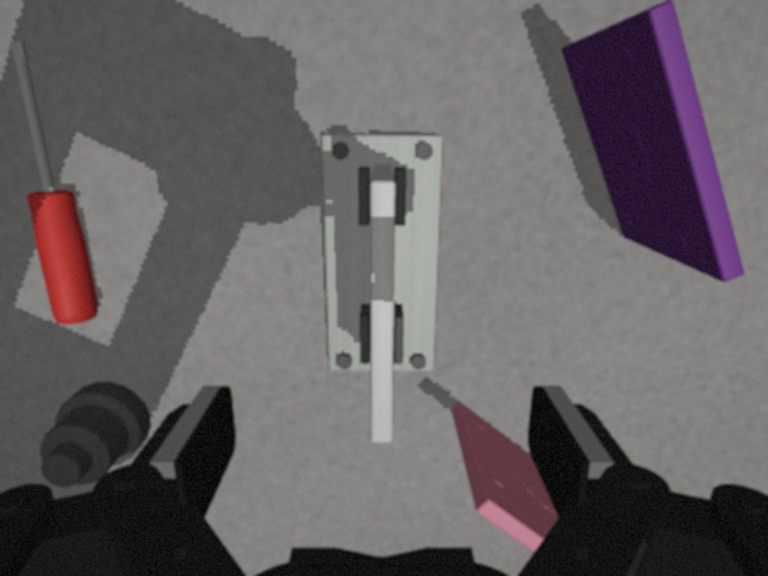

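The plate (x≈382) is now in the middle of the fingers. I'll go down and grip.

```bash
python3 -m jog '[-0.001,0,0.03,0,0,0.003, -0.001,0,0.06,0,0,0.003, -0.001,0,0.08,0,0,0.003, -0.001,0,0.096,0,0,0.003, -0.001,0,0.096,0,0,0.003, -0.001,0,0.096,0,0,0.003]'
python3 -m jog '[0,0,0,0,0,0, 0,0,0,0,0,0, 0,0,0,0,0,0, 0,0,0,0,0,0, 0,0,0,0,0,0, 0,0,0,0,0,0]' -1 60
```

```text
time: 3.45
tool_pos: [513.8, -197.7, 76.4]
tcp_rot: [180.0, -0.1, -0.6]
ft_force: [0.3, 0.9, -0.0]
finger_gap: 85.5
grip_force: 0.0
time: 4.2
tool_pos: [513.2, -197.5, 75.5]
tcp_rot: [180.0, -0.0, -0.6]
ft_force: [0.4, -0.3, 1.7]
finger_gap: 9.5
grip_force: 59.1
```

```bash
python3 -m jog '[0,0,-0.01,0,0,0, 0,0,-0.03,0,0,0, 0,0,-0.06,0,0,0, 0,0,-0.09,0,0,0, 0,0,-0.12,0,0,0, 0,0,-0.14,0,0,0, 0,0,-0.15,0,0,0, 0,0,-0.15,0,0,0]'
python3 -m jog '[0.005,-0.03,0,0,0,0, 0.01,-0.07,0,0,0,0, 0.015,-0.11,0,0,0,0, 0.02,-0.15,0,0,0,0, 0.025,-0.19,0,0,0,0, 0.03,-0.23,0,0,0,0, 0.033,-0.265,0,0,0,0, 0.033,-0.28,0,0,0,0]'
python3 -m jog '[0,0,0,0,0,0, 0,0,0,0,0,0, 0,0,0,0,0,0]'
python3 m.py e.png r
```

```text
time: 5.2
tool_pos: [513.1, -197.3, 225.4]
tcp_rot: [180.0, -0.0, -0.6]
ft_force: [-0.4, -0.9, -3.5]
finger_gap: 9.4
grip_force: 58.6
time: 6.2
tool_pos: [548.3, 84.0, 223.5]
tcp_rot: [-180.0, 0.2, -0.5]
ft_force: [-0.7, 0.1, -4.3]
finger_gap: 9.3
grip_force: 59.1
time: 6.58
tool_pos: [549.1, 81.2, 225.2]
tcp_rot: [180.0, 0.0, -0.7]
ft_force: [0.6, 0.7, -4.2]
finger_gap: 9.6
grip_force: 59.1
b 2856 ((548.8950805664062, 263.7948913574219), (11.944000244140625, 119.63128662109375), 88.5006103515625) [553.2 261.9 110.4] [257.7 268.6]
c 2539 ((547.6752319335938, 213.81382751464844), (11.277788162231445, 119.7863998413086), 88.61122131347656) [552.  212.3 110.7] [207.9 218.7]
guides 1071 ((546.23828125, 163.80487060546875), (25.287595748901367, 114.61621856689453), 88.84939575195312) [551.1 163.2  55.1] [150.6 176.1]
g1 163 ((509.93505859375, 155.15411376953125), (6.590305328369141, 19.724040985107422), 89.08318328857422) [510.9 154.5  54.9] [152.1 158.1]
g2 171 ((510.11468505859375, 174.0093536376953), (6.167933940887451, 19.774362564086914), 89.3742446899414) [511.  173.3  54.9] [171.1 176.9]
150 34.0 12.0; 153 57.0 40.0; 156 56.0 57.0; 159 13.0 55.0; 162 12.0 13.0; 165 12.0 12.0; 168 27.0 13.0; 171 45.0 36.0; 174 57.0 57.0; 177 10.0 57.0; 180 13.0 12.0; 183 13.0 12.0; 6.625 [549.18962074  81.25301284 225.28163368] [ 1.79987780e+02 -1.36688538e-03 -7.20703800e-01]
```

View pics/e.png

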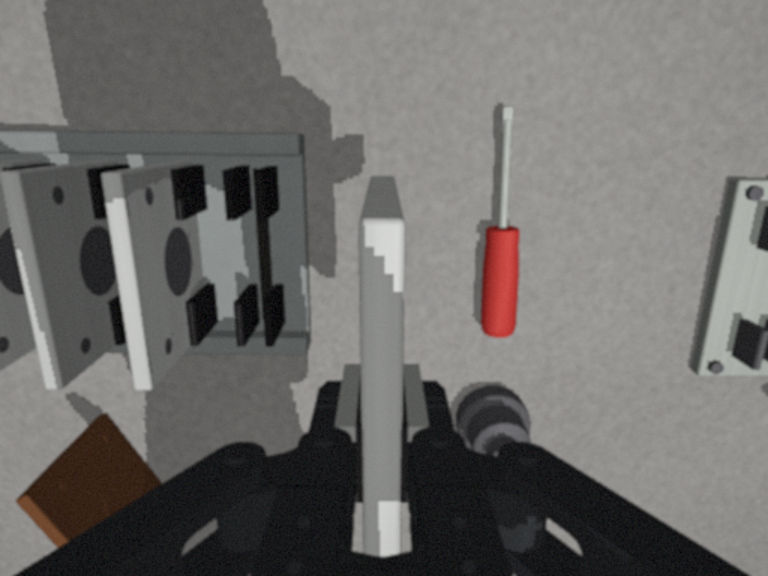

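The rack's free slot shows at zoomed (255,255), right of the nearest stored plate, and the guides are measured at (546,164). The plate hangs straight in the fingers, at x≈382. I'll move over the slot.

```bash
python3 -m jog '[-0.0036,-0.03,0,0,0,0.009, -0.0036,-0.06,0,0,0,0.009, -0.0036,-0.084,0,0,0,0.009, -0.0036,-0.084,0.02,0,0,0.009, -0.0036,-0.084,0.05,0,0,0.009, -0.0036,-0.084,0.075,0,0,0.009, -0.0036,-0.084,0.08,0,0,0.009, -0.0036,-0.084,0.08,0,0,0.009]'
python3 -m jog '[0,0,0,0,0,0, 0,0,0,0,0,0]' >/dev/null
python3 m.py f.png r
```

```text
time: 7.62
tool_pos: [546.4, 165.5, 145.1]
tcp_rot: [180.0, 0.0, -1.2]
ft_force: [-0.3, -0.7, -3.6]
finger_gap: 9.5
grip_force: 59.4
a 2432 ((538.1314697265625, 313.65997314453125), (11.34862232208252, 97.37421417236328), 88.58216094970703) [525.3 311.2 109.3] [308.2 318.6]
b 4837 ((548.9119873046875, 263.7700500488281), (11.268306732177734, 119.5165023803711), 88.85272216796875) [554.8 262.2 110.7] [257.9 268.6]
c 3716 ((551.0601196289062, 213.971435546875), (10.561044692993164, 113.15215301513672), 88.708984375) [559.2 212.8 111.3] [208.1 218.6]
guides 498 ((557.8028564453125, 164.0435333251953), (24.848386764526367, 91.57852935791016), 88.48422241210938) [583.8 159.8  56.1] [150.7 177. ]
g1 49 ((516.2090454101562, 154.14353942871094), (2.631742238998413, 7.19456672668457), 86.69727325439453) [517.  153.9  55.1] [152.7 155.3]
g2 12 ((516.1799926757812, 177.18406677246094), (0.23204177618026733, 7.666433334350586), 88.19923400878906) [516.9 177.1  54.9] [177.  177.2]
150 55.0 12.0; 153 57.0 56.0; 156 55.0 57.0; 159 12.0 nan; 162 12.0 nan; 165 12.0 nan; 168 13.0 nan; 171 57.0 nan; 174 56.0 nan; 177 12.0 55.0; 180 12.0 12.0; 183 12.0 12.0; 7.925 [547.14791184 166.4246082  146.41211727] [-1.79975685e+02 -1.01016842e-01 -1.15773690e+00]
  return _methods._mean(a, axis=axis, dtype=dtype,
  ret = ret.dtype.type(ret / rcount)
```

View pics/f.png

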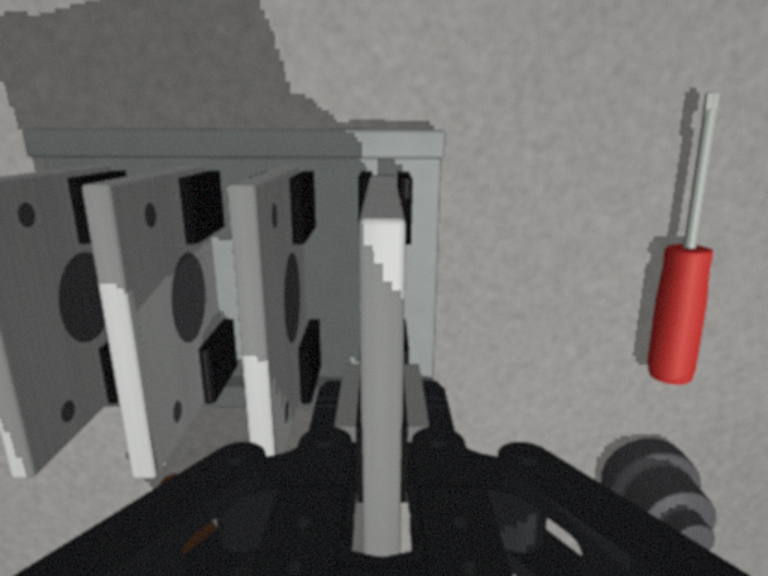

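The plate hangs over the free slot; its far guides show at zoomed (365,205) and (407,205), on either side of the plate. One check of the alignment numbers before going down.

```bash
python3 - <<'E'
from h import *
s=r.snapshot("wrist");W=cloud(s);P=W.reshape(-1,3);P=P[np.isfinite(P).all(1)]
print(r.sense()["tool_pos"],r.sense()["tcp_rot"][2])
for z0,z1,x0,x1,n in((170,186,540,620,"top"),(85,165,595,612,"far face"),(47,62,575,607,"guides")):
    m=(P[:,0]>x0)&(P[:,0]<x1)&(abs(P[:,1]-165)<(8 if z0>60 else 17))&(P[:,2]>z0)&(P[:,2]<z1);Q=P[m]
    print(n,m.sum(),np.percentile(Q[:,1],[1,50,99]),np.percentile(Q[:,0],[1,99]),np.percentile(Q[:,2],[1,99]),cv2.minAreaRect(Q[:,:2].astype(np.float32)))
    if n=="far face":
        for a in range(85,165,16):
            q=Q[abs(Q[:,2]-a-8)<8]
            if len(q)>5:print(a+8,len(q),np.percentile(q[:,1],[3,97]),q[:,0].mean())
save(s,"g.png",(220,75,310,165),6)
E
```

```text
[547.01639085 166.43359647 146.1999286 ] -1.1509180860125379
top 6000 [157.89175418 165.00779249 172.2041098 ] [540.6792179  606.95080159] [172.14466228 184.7525102 ] ((573.4732055664062, 163.8808135986328), (15.901504516601562, 67.33235931396484), 86.08446502685547)
far face 414 [159.64711766 164.2866325  169.12467817] [606.0221589  607.25495589] [ 89.02904203 164.66641705] ((606.5072631835938, 164.32293701171875), (9.846637725830078, 1.6724241971969604), 86.23694610595703)
93 43 [159.87572668 168.72763793] 607.049918368923
109 60 [159.89185915 168.54630927] 607.0402891385646
125 72 [159.91970783 168.7973029 ] 606.9630451537741
141 97 [160.07431372 168.87241804] 606.9566273791102
157 142 [159.93510375 168.73569489] 606.9016940392916
guides 434 [150.66147538 154.78336748 175.81564755] [575.68027986 603.65462694] [47.76137788 58.42699282] ((589.199462890625, 163.21359252929688), (24.991432189941406, 28.675201416015625), 88.88864135742188)
```

View pics/g.png

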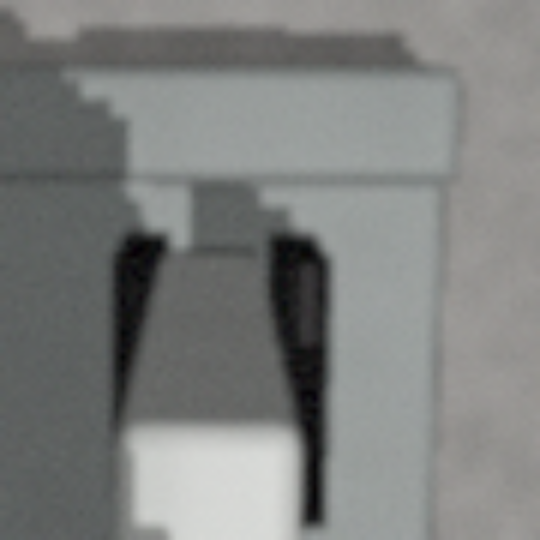

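Plate and guides agree within about 1 mm. I'll nudge it 0.8 mm towards -y and go down in stages, watching the force.

```bash
python3 -m jog '[0,0.0008,0.0,0,0,0, 0,0.0008,0.01,0,0,0, 0,0.0008,0.02,0,0,0, 0,0.0008,0.026,0,0,0, 0,0.0008,0.032,0,0,0, 0,0.0008,0.038,0,0,0, 0,0.0008,0.04,0,0,0, 0,0.0008,0.04,0,0,0]'
```

```text
time: 8.98
tool_pos: [546.4, 165.5, 105.2]
tcp_rot: [180.0, 0.0, -1.2]
ft_force: [0.5, -0.5, -3.4]
finger_gap: 9.4
grip_force: 59.6
```

```bash
python3 -m jog '[0,0,0.006,0,0,0, 0,0,0.012,0,0,0, 0,0,0.018,0,0,0, 0,0,0.022,0,0,0, 0,0,0.025,0,0,0, 0,0,0.027,0,0,0, 0,0,0.027,0,0,0, 0,0,0.027,0,0,0]'
python3 -m jog '[0,0,0.001,0,0,0, 0,0,0.002,0,0,0, 0,0,0.002,0,0,0, 0,0,0.002,0,0,0]'
```

```text
time: 9.98
tool_pos: [546.6, 165.6, 78.5]
tcp_rot: [-180.0, -0.0, -1.2]
ft_force: [0.7, -0.2, -3.9]
finger_gap: 9.0
grip_force: 59.6
time: 10.48
tool_pos: [546.5, 165.5, 76.3]
tcp_rot: [-180.0, 0.0, -1.2]
ft_force: [0.3, 0.0, -4.0]
finger_gap: 9.4
grip_force: 59.6
```

```bash
python3 -m jog '[0,0,0.0005,0,0,0, 0,0,0.001,0,0,0, 0,0,0.0013,0,0,0, 0,0,0.0013,0,0,0, 0,0,0.0013,0,0,0, 0,0,0.0013,0,0,0]'
```

```text
time: 11.22
tool_pos: [546.6, 165.5, 75.5]
tcp_rot: [-180.0, -0.0, -1.2]
ft_force: [-4.3, -0.8, 5.6]
finger_gap: 9.2
grip_force: 61.0
```

```bash
python3 -m jog '[0,0,0,0,0,0, 0,0,0,0,0,0, 0,0,0,0,0,0, 0,0,0,0,0,0, 0,0,0,0,0,0]' -0.35
python3 -m jog '[0,0,-0.01,0,0,0, 0,0,-0.03,0,0,0, 0,0,-0.06,0,0,0, 0,0,-0.09,0,0,0, 0,0,-0.12,0,0,0, 0,0,-0.13,0,0,0, 0,0,-0.13,0,0,0, 0,0,-0.13,0,0,0]'
python3 m.py i.png r 2>/dev/null; python3 - <<'E'
from h import *
s=r.snapshot("wrist");P=cloud(s).reshape(-1,3);P=P[np.isfinite(P).all(1)]
Q=P[(P[:,2]>100)&(P[:,2]<125)&(abs(P[:,1]-165)<18)&(abs(P[:,0]-547)<80)]
print(len(Q),cv2.minAreaRect(Q[:,:2].astype(np.float32)),np.percentile(Q[:,2],[2,98]))
E
```

```text
time: 11.85
tool_pos: [546.5, 165.5, 75.0]
tcp_rot: [-180.0, -0.0, -1.2]
ft_force: [0.2, -0.8, -1.1]
finger_gap: 27.7
grip_force: 0.0
time: 12.85
tool_pos: [545.7, 165.3, 203.6]
tcp_rot: [180.0, 0.1, -1.2]
ft_force: [-0.1, 0.0, 0.3]
finger_gap: 27.6
grip_force: 0.0
a 3216 ((550.00048828125, 313.45330810546875), (11.539230346679688, 119.51947784423828), 88.84001922607422) [554.5 312.  110.6] [307.8 318.6]
b 2823 ((548.9923095703125, 263.76806640625), (10.952285766601562, 119.34260559082031), 88.69149017333984) [553.8 262.5 110.9] [257.9 268.7]
c 2362 ((548.369140625, 213.9844970703125), (10.579834938049316, 118.41344451904297), 88.91907501220703) [555.2 213.2 111.5] [208.1 219.1]
guides 963 ((548.1483154296875, 163.78561401367188), (24.37390899658203, 117.14639282226562), 88.8628158569336) [551.9 163.7  56.3] [151.4 176.5]
g1 161 ((510.0326843261719, 155.4010772705078), (5.6703596115112305, 19.999509811401367), 88.99766540527344) [510.9 155.4  55.9] [152.6 158.3]
g2 144 ((510.21875, 174.25387573242188), (4.794005870819092, 20.35616111755371), 89.07066345214844) [511.5 174.2  56. ] [171.7 176.7]
150 54.0 12.0; 153 57.0 56.0; 156 56.0 57.0; 159 nan 55.0; 162 nan nan; 165 nan nan; 168 17.0 nan; 171 56.0 56.0; 174 57.0 57.0; 177 12.0 57.0; 180 12.0 12.0; 183 12.0 12.0; 12.9 [545.61062859 165.33641442 203.36107484] [ 1.79969183e+02  1.43344793e-01 -1.15936519e+00]
2179 ((547.0323486328125, 164.5733642578125), (9.955900192260742, 119.31977844238281), 88.97423553466797) [110.3672162  113.46840132]
```

View pics/i.png

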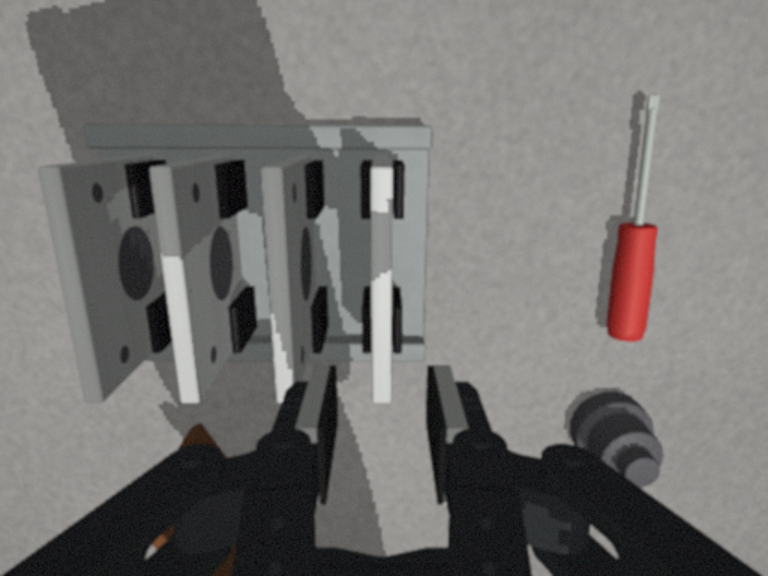

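The plate stands in the free slot at zoomed (382,285), with its top at 112 mm, on the slot line and at rest. The three stored plates are unmoved and the gripper is clear.

```bash
python3 -c "
from bench import r
print(r.hand_in())"
```

```text
the job is handed in; nothing more can be done
None
```

I slid the plate into the free slot, held it until it touched the slot floor, then released it; the last wrist picture shows it upright and the stored plates where they were. I handed the job in at about 13 s, but no verdict came back.

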